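# Unlatch the locker gate and draw out the objective tray

### The arm

A 6-joint arm with a two-finger parallel gripper is mounted at the origin on a cart in front of the work surface, level with it; the furniture and walls round the work are solid. World frame = base frame: x ahead of the robot, y to its left, z up, the work surface at z = 0. Lengths are in m, angles in degrees, forces in N, time in s.
With the tool pointing down it reaches from about 0.25 to 0.725 m from the base axis. Payload 9.7 kg.
Tool frame: the origin (TCP) lies at the very end of the fingers, on their centre line; the grasp point (between the pads) lies 19 mm behind it (bot.grip_depth is the distance from the TCP to the grasp point, in m); z points along the fingers, y is the direction in which the jaws open and shut (so a half turn about z gives the same grasp; the last joint's range is limited). The gripper opens to 85 mm and grips with 20 to 120 N. Pads are 22 mm wide; open, the fingers measure 114 mm over their backs; the gripper's body (76 mm by 85 mm) begins 54 mm behind the grasp point. The pads swing forward as they close: fully open they stand 13 mm farther back than shut.
Start: joints at [77.006, 4.979, 10.078, 95.1, 0, 90], TCP at [0.124, 0.536, 0.231] pointing down, gripper open.
Joint ranges: [-179.16, 179.16], [-48.56, 103.87], [-65.8, 70.77], [-126.05, 130.52], [-82.76, 87.17], [-180, 180]. Speed limits (degrees/s): [127.2, 127.2, 147.25, 180, 180, 180].

### API

Orientations are given as [roll, pitch, yaw] about the fixed x, y, z axes, in that order (R = Rz(yaw) Ry(pitch) Rx(roll)).
In Python, from workcell import telemetry, optics, order, bot gives the robot as it stands. The module is installed in compiled form; this text tells all that it offers.
- The arm moves only by the shell command python3 -m inch 'ROWS' [FORCE]. ROWS is JSON, a list of rows, each a list of 7 numbers: the shift along the tool's x, y, z in m, then the turn, a rotation vector about the tool's x, y, z in rad, then the closure, from 0 (fully open) to 1 (shut). In form: [[tx, ty, tz, rx, ry, rz, grip], ...]. A call has 1 to 12 rows; each row is the pose to reach, as a shift and turn from the pose commanded when the call began, along the tool's axes at that moment; what a row does not reach only later rows make up. A row lasts 1/12 s, in which the tool goes at most 41.7 mm and 7.16 degrees, less where a joint would pass 70% of its speed; a pose out of reach is approached as far as the arm can. A call with a gripper value outside its range is refused whole. The fingers move at their own pace and stop on an object; FORCE is the grip in N (left out, the last holds). Time passes only in rows, so rows that repeat a pose let the fingers close. It gives the time, the measured TCP pose, the force and the opening at its end, in the units of the state.
- telemetry.get_obs(): the state, without advancing time (a new reading comes with each control period).
- optics.camera(name): name is "scene" or "top"; returns (picture, depth): 400x640x3 uint8, red, green, blue; 400x640 float32, m along the optical axis (not along the pixel's ray), 0 where there is no reading.
- optics.camera_info(name): a dict with "camera_matrix" (3x3 intrinsics, pixels), "xyz" and "attitude" of the camera in the world. Camera axes: x right, y down, z forward; pixel columns grow to the right and rows downward; lengths in m; the calibration is good to about 2 mm. A picture is of the moment at which its call begins. camera_info takes no time and is no camera call.
- order.job_done(): hands the job in, once; it reports no verdict.
The state is a dict: "time": time; "q": joint angles; "qd": joint speeds; "joint_efforts": joint torques, N m; "ee_pos": TCP position; "tcp_rot": TCP orientation; "wrist_force": force on the tool from outside, world axes, zero at the start; "torque": the same for the moment, N m; "opening": finger opening in m.
Only numpy, scipy, OpenCV 4.12 (cv2) and the standard library are available. Lean on these libraries where they do the work, as an engineer would, in place of code of your own. Each camera call takes 0.05 s, during which the arm holds its last target. There are 200 camera calls.

### The job

Squeeze the thumb lever against the grip post beside it to lift the latch bar out of its catch, and swing the little locker's gate wide open, about square to the front or further. Then draw the tray, with the microscope objective standing on it, straight out by its upright pull plate until the whole tray is clear of the locker, flat on the desk. Keep the objective upright on the tray and leave the tweezers on the roof and the pliers, round wafer box and dropper bottle on the desk where they are.

Things in the scene. Friction and masses are not known exactly. Their poses are not given: they have to be found in the camera images.
- locker: Low bare-aluminium locker fixed to the desk, 135 mm deep (x), 184 mm wide (y), walls 60 mm high. Origin: middle of its underside; x points to its back, y to its left seen from the front, z up. Its open front, shut by the gate, is at x = -65 mm. A clear roof (top at 64 mm) covers x from -15 to +66 mm. Mouth 152 mm wide between the side walls (y -74 to +78 mm), no sill.
- gate (a joint): Angle of the barred steel gate (148 mm from hinge to free edge, 8 mm thick, top 62 mm above the desk): 0 shut, grows as the free edge swings out to the front, clockwise seen from above; 1.57 square to the front, stop at 1.9. Light friction (0.03 N m): it stays where it is left.
- latch (a joint): Angle of the latch, one steel piece pivoted on the gate's front: a level bar reaching into the catch and a thumb lever rising from the pivot. 0: bar down; grows as the lever is pushed to the grip post; bar clear of the lip above about 0.2; lever meets the post near 0.43. Gravity drops it when let go, so keep it lifted until the gate has moved 0.3 rad.
- gate_hinge (a point): Point on the gate's vertical hinge axis, 95 mm above the desk, at the left end of the gate seen from the front (locker x = -65, y = +78 mm). Its axes turn with the gate: y points from the free edge to the hinge, x from the front face to the back.
- squeeze_point (a point): Point on the gate, 95 mm above the desk, 98.5 mm from the hinge axis and 10 mm in front of the gate's middle plane: the middle of grip post and thumb lever when squeezed together (23 mm over both). Both rise to about 110 mm, are 12 mm thick (x), and stand side by side along the gate (y). A gripper from above that closes along y, centred here, pushes lever to post with under 2 N. Axes as gate_hinge.
- bar_tip (a point): Free end of the latch bar (10 mm high, 8 mm thick), 66 mm from the latch pivot; rest height 52 mm.
- pull_plate (a point): Grasp point on the tray's upright plastic pull plate, 90 mm above the tray's underside. The plate is 8 mm thick (x), 40 mm wide (y), top 105 mm above the underside; it stands 42 mm in front of the tray's middle, in front of the roof. Axes as the tray: x to its rear, y left, z up.
- tray_center (a point): Middle of the loose plastic tray, 7 mm above its underside: 100 mm long (x), 120 mm wide (y), rim 14 mm high, floor 4 mm thick, about 0.35 kg, standing on the desk inside the locker behind the gate. Its rear edge is 50 mm behind this point, so it is clear of the locker once this point is more than 119 mm in front (-x) of the locker's origin.
- objective_mid (a point): Middle (25 mm up) of the microscope objective, 27 mm in diameter and 50 mm tall, 0.13 kg, standing loose on the tray floor; z is its long axis.
- tweezers: Bystander: steel tweezers, 120 mm long, lying on the locker's roof near the back. Origin at its middle.
- pliers: Bystander: long-nose pliers, 140 mm long, flat on the desk. Origin at its middle.
- wafer_box: Bystander: round white wafer carrier, 66 mm across, 18 mm high. Origin at the centre of its underside.
- dropper_bottle: Bystander: amber dropper bottle, 33 mm across, 94 mm tall. Origin at the centre of its underside.
- catch (a point): Latch catch on the locker's right-hand front post (post's front face at locker x = -69 mm): a ledge with an upturned lip 3 mm in front of the latch bar. This point is the top edge of the lip, 56 mm above the desk; the bar rests 9 mm deep behind it.
- lever_tip (a point): Top of the thumb lever (10 mm wide along the gate). At rest it leans away from the post, toward the gate's free edge: its outer face is then 31 mm from squeeze_point at that height, 36 mm at its top. The fixed upright post stands on the hinge side, its outer face 11.5 mm from squeeze_point. Free above the gate's top (62 mm).
There are look-alikes about, which are no part of the job. Leave any turquoise look-alike of the part that bears pull_plate alone.

How it is judged (in metres and radians):
On the way, in this order (a step that is already met when the one before it is completed fails the run):
1. the latch bar is lifted out of its catch (value of joint latch above 0.18 rad), for 0.05 s.
2. the gate is swung wide open (value of joint gate above 1.3 rad), for 0.1 s.
3. the tray is drawn out of the locker (x of tray_center in the frame of locker below -0.113 m), for 0.2 s.
At the end, for the whole second after the job is handed in: The gate stands at least 1.3 rad open; the tray lies flat (within 0.08 rad) on the desk in front of the locker, its middle 113 to 250 mm in front of the locker's origin; the objective stands upright (within 0.12 rad) on the tray (value of joint gate above 1.3 rad and x of tray_center in the frame of locker between -0.25 and -0.113 m and height (world z) of tray_center below 0.012 m and angle between tray_center's own z axis and vertical below 0.08 rad and angle between objective_mid's own z axis and vertical below 0.12 rad and horizontal distance between objective_mid and tray_center below 0.07 m and z of objective_mid in the frame of tray_center below 0.03 m); the robot touches nothing.
It fails at once if the objective is tipped over (angle between objective_mid's own z axis and vertical above 0.5 rad).
It fails at once if a bystander is moved by more than 30 mm (distance of any of tweezers, pliers, wafer_box, dropper_bottle from where it was at the start of the episode above 0.03 m).
It also fails if it takes over 51 s, if anything falls off the work surface, if the arm or the gripper's body presses on something with over 40 N, if the wrist force passes 120 N, or if a joint passes its speed limit or range.

## Working session

There is one attempt and no reset: what is moved stays moved. The work goes in short steps, Python scripts to look and compute and a shell command to move; the robot and the scene stay as the last step left them, time stands still between calls to the robot, and variables do not carry over. Pictures are saved under pics/ and viewed, about 8 in all and at most 12, crops included, and the job is handed in when it is done.

```bash
mkdir -p pics; cat > h.py <<'E'
import numpy as np, cv2
from scipy.spatial.transform import Rotation as R
from workcell import telemetry, optics, order, bot
def rot(a):
    a=np.array(a,float)
    return a if a.shape==(3,3) else R.from_euler('xyz',a,degrees=True).as_matrix()
def cam(n):
    i=optics.camera_info(n); return np.array(i["camera_matrix"]),np.array(i["xyz"]),rot(i["attitude"])
def cloud(n,d):
    K,t,A=cam(n); v,u=np.mgrid[0:d.shape[0],0:d.shape[1]]
    p=np.stack([(u-K[0,2])/K[0,0]*d,(v-K[1,2])/K[1,1]*d,d],-1)
    return p@A.T+t
def ray(n,u,v,z):
    K,t,A=cam(n); r=A@np.array([(u-K[0,2])/K[0,0],(v-K[1,2])/K[1,1],1]); return t+r*(z-t[2])/r[2]
def save(n,f):
    im,d=optics.camera(n); cv2.imwrite(f'pics/{f}.png',im[:,:,::-1]); np.savez(f'pics/{f}.npz',im=im,d=d); return im,d
E
python3 - <<'E'
from h import *
for n in("scene","top"):
    save(n,n+"0"); print(n,optics.camera_info(n))
print(telemetry.get_obs(), bot.grip_depth)
E
```

```text
scene {'camera_matrix': array([[503.55645855,   0.        , 325.27022026],
       [  0.        , 503.55645855, 204.78496514],
       [  0.        ,   0.        ,   1.        ]]), 'xyz': array([1.23810479, 0.64256662, 0.93989464]), 'attitude': array([-134.01228026,   -0.46509268,  128.20193206])}
top {'camera_matrix': array([[380.61606797,   0.        , 315.80608336],
       [  0.        , 380.61606797, 201.04854438],
       [  0.        ,   0.        ,   1.        ]]), 'xyz': array([0.36176565, 0.09395691, 0.99690677]), 'attitude': array([-168.9352579 ,    0.68177702,  -88.81064465])}
{'time': 0.1, 'q': array([ 7.70060341e+01,  5.00799663e+00,  1.00408200e+01,  9.51024430e+01,
       -1.03292579e-03,  9.00007174e+01]), 'qd': array([ 1.02759217e-01, -6.94382229e-02,  6.51961994e-02,  6.30518992e-02,
       -5.78302804e-02, -8.37731062e-05]), 'joint_efforts': array([-1.19029410e-04, -5.21563375e+01,  4.65652013e+01,  1.60354172e-02,
       -8.04239278e-06, -1.16628686e-05]), 'ee_pos': array([0.12362303, 0.53570474, 0.23066988]), 'tcp_rot': array([-1.79930380e+02,  1.03379673e-03,  1.67005318e+02]), 'wrist_force': array([-0.47153982,  0.58466266,  0.26342855]), 'torque': array([ 0.04224977,  0.02917842, -0.00871787]), 'opening': 0.08515468687058415} 0.0187
```

View pics/scene0.png

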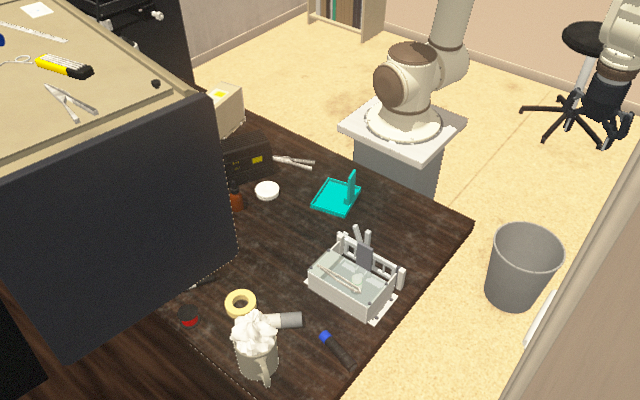

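View pics/top0.png

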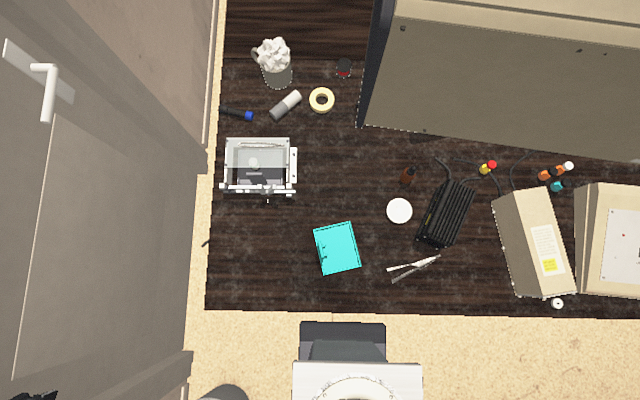

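The scene view shows the locker at (352,275) and a turquoise tray look-alike at (337,197). In the top view they are at (258,167) and (337,248). Candidates for the pull plate are the turquoise plate at scene (350,185), which is a decoy, and the grey plate inside the locker at about (364,257), which I choose. For the lever and post, the two prongs at scene (357,235)/(368,238) are on the gate. I'll check these in a close crop.

```bash
python3 - <<'E'
from h import *
a=np.load('pics/scene0.npz')['im'][215:325,295:415]; b=np.load('pics/top0.npz')['im'][125:210,210:310]
a=cv2.resize(a,None,fx=5,fy=5,interpolation=cv2.INTER_CUBIC)[:,:,::-1]
b=cv2.resize(b,None,fx=5,fy=5,interpolation=cv2.INTER_CUBIC)[:,:,::-1]
cv2.imwrite('pics/cs.png',a);cv2.imwrite('pics/ct.png',b)
for n in("top","scene"):
    z=np.load(f'pics/{n}0.npz'); P=cloud(n,z['d'])
    m=(P[...,0]>.3)&(P[...,0]<.65)&(P[...,1]>.1)&(P[...,1]<.45)&(z['d']>0)
    for lo,hi in((.052,.0575),(.058,.063),(.0632,.067),(.075,.2),(.095,.2)):
        q=m&(P[...,2]>lo)&(P[...,2]<hi); p=P[q]
        if len(p)>8: print(n,lo,hi,len(p),p.min(0).round(3),p.max(0).round(3),cv2.minAreaRect(p[:,:2].astype(np.float32)))
    q=m&(P[...,2]>.072); v,u=np.where(q)
    print([(x,y,*P[y,x].round(3)) for x,y in zip(u,v)][:: 3 if n=="top" else 12])
E
```

```text
top 0.052 0.0575 97 [0.557 0.165 0.052] [0.629 0.354 0.057] ((0.5801351070404053, 0.25655996799468994), (0.18622702360153198, 0.06003352999687195), 77.88138580322266)
top 0.058 0.063 291 [0.557 0.165 0.058] [0.649 0.345 0.063] ((0.6047850251197815, 0.253772109746933), (0.18071824312210083, 0.09146509319543839), 88.0373306274414)
top 0.0632 0.067 536 [0.561 0.175 0.063] [0.65  0.354 0.067] ((0.6056959629058838, 0.2641448974609375), (0.17959967255592346, 0.08820044249296188), 89.63196563720703)
top 0.075 0.2 201 [0.427 0.101 0.075] [0.603 0.282 0.116] ((0.5250871777534485, 0.18178585171699524), (0.25103968381881714, 0.036767736077308655), 47.96750259399414)
top 0.095 0.2 133 [0.427 0.101 0.096] [0.603 0.282 0.116] ((0.5251095294952393, 0.18174108862876892), (0.2510485351085663, 0.03655056655406952), 47.89668273925781)
[(np.int64(246), np.int64(173), np.float64(0.601), np.float64(0.278), np.float64(0.108)), (np.int64(249), np.int64(173), np.float64(0.601), np.float64(0.271), np.float64(0.11)), (np.int64(252), np.int64(173), np.float64(0.602), np.float64(0.265), np.float64(0.105)), (np.i
[... 9069 characters left out ...]
t64(367), np.int64(250), np.float64(0.605), np.float64(0.27), np.float64(0.098)), (np.int64(362), np.int64(251), np.float64(0.604), np.float64(0.257), np.float64(0.085)), (np.int64(358), np.int64(252), np.float64(0.603), np.float64(0.246), np.float64(0.073)), (np.int64(370), np.int64(252), np.float64(0.601), np.float64(0.276), np.float64(0.093)), (np.int64(367), np.int64(253), np.float64(0.604), np.float64(0.27), np.float64(0.088)), (np.int64(369), np.int64(254), np.float64(0.6), np.float64(0.273), np.float64(0.083)), (np.int64(370), np.int64(255), np.float64(0.602), np.float64(0.277), np.float64(0.085)), (np.int64(367), np.int64(257), np.float64(0.603), np.float64(0.27), np.float64(0.073))]
```

View pics/cs.png

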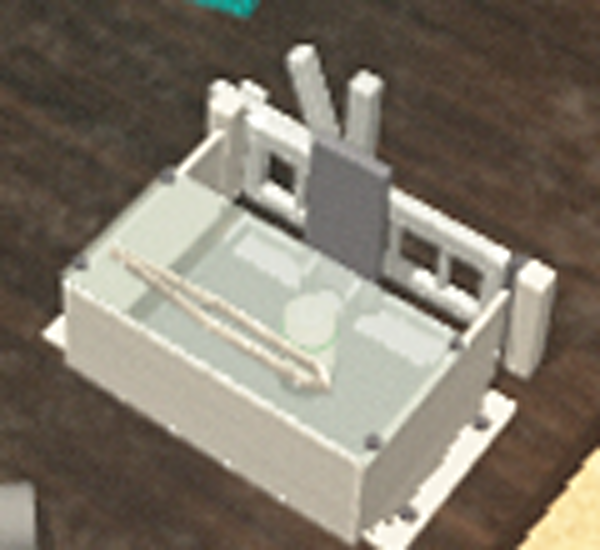

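View pics/ct.png

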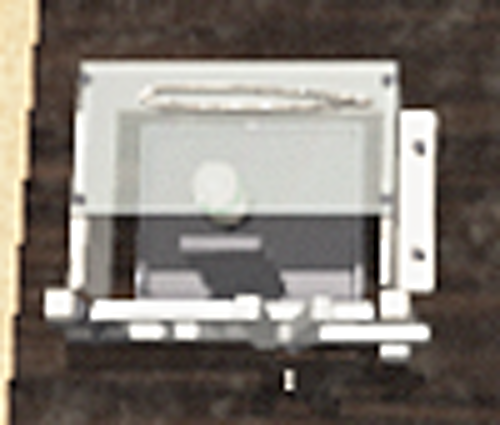

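```bash
python3 - <<'E'
from h import *
pp=[]
for n in("top","scene"):
    z=np.load(f'pics/{n}0.npz'); P=cloud(n,z['d'])
    m=(P[...,0]>.54)&(P[...,0]<.76)&(P[...,1]>.12)&(P[...,1]<.42)&(z['d']>0)
    q=P[m&(abs(P[...,2]-.0635)<.003)&(P[...,0]>.6)]
    print(n,'roof',cv2.minAreaRect(q[:,:2].astype(np.float32)),len(q))
    for nm,(x0,x1,y0,y1,z0) in dict(plate=(.585,.615,.23,.3,.08),post=(.555,.58,.236,.26,.078),lever=(.555,.58,.19,.232,.078)).items():
        w=P[m&(P[...,0]>x0)&(P[...,0]<x1)&(P[...,1]>y0)&(P[...,1]<y1)&(P[...,2]>z0)]
        print(n,nm,np.percentile(w,[3,97],axis=0).round(4).tolist(),cv2.minAreaRect(w[:,:2].astype(np.float32)))
    # plate front face line (top) 
    for nm,s in dict(gate=(P[...,0]<.59)&(P[...,2]>.055)&(P[...,2]<.066)&(P[...,1]>.18)&(P[...,1]<.34)).items():
        w=P[m&s]; l=cv2.fitLine(w[:,:2].astype(np.float32),cv2.DIST_HUBER,0,.01,.01).ravel(); print(nm,l,np.degrees(np.arctan2(l[0],l[1])),len(w),w.min(0),w.max(0))
E
```

```text
top roof ((0.6545214056968689, 0.2637798488140106), (0.10713357478380203, 0.16381677985191345), 0.6559063792228699) 1481
top plate [[0.5962, 0.2423, 0.0807], [0.6026, 0.2791, 0.1082]] ((0.5991607904434204, 0.2620078921318054), (0.006737235002219677, 0.040679510682821274), 1.898072361946106)
top post [[0.5613, 0.2395, 0.0817], [0.5714, 0.2494, 0.1147]] ((0.5664007663726807, 0.24449191987514496), (0.010357428342103958, 0.010607180185616016), 1.1215102672576904)
top lever [[0.5619, 0.2067, 0.0828], [0.5724, 0.2247, 0.1114]] ((0.5671042203903198, 0.2158069908618927), (0.010871713049709797, 0.018217584118247032), 0.2669796049594879)
gate [0.0296208  0.9995612  0.5738372  0.26633736] 1.6973951 262 [0.55655859 0.18172435 0.05520944] [0.58339293 0.33954463 0.06598908]
scene roof ((0.6548373699188232, 0.2632787525653839), (0.10837369412183762, 0.16564543545246124), 1.038955569267273) 1910
scene plate [[0.5962, 0.243, 0.0811], [0.6055, 0.2808, 0.1072]] ((0.5997006893157959, 0.26152607798576355), (0.01228120643645525, 0.04114915430545807), 3.045686721801758)
scene post [[0.5621, 0.2397, 0.0792], [0.5738, 0.2517, 0.1137]] ((0.5678623914718628, 0.24562545120716095), (0.012894504703581333, 0.01290122140198946), 2.2049617767333984)
scene lever [[0.562, 0.2062, 0.0794], [0.574, 0.2249, 0.1099]] ((0.5678819417953491, 0.21510253846645355), (0.021863345056772232, 0.013565108180046082), 87.15066528320312)
gate [ 0.01960195 -0.99980783  0.5783466   0.22519155] 178.87682 241 [0.5563502  0.18000782 0.05514419] [0.58886928 0.33978146 0.06587866]
```

The crops show the grey plate standing behind the gate, centre about (0.601, 0.2615), and 41 mm wide as specified. The post spans y 0.239–0.251. The lever leans right, its top at y≈0.207. The squeeze point is at about (0.567, 0.239), the hinge at about (0.576, 0.338), and the locker yaw is about +0.8°. The sizes match the description. The turquoise plate at (0.43, 0.10) is the decoy, so I leave it alone.

```bash
python3 -m inch '[[-0.04,-0.015,0,0,0,-0.02,0],[-0.08,-0.03,0,0,0,-0.04,0],[-0.12,-0.045,0,0,0,-0.06,0],[-0.155,-0.06,0,0,0,-0.08,0],[-0.19,-0.075,0,0,0,-0.1,0],[-0.23,-0.09,0,0,0,-0.12,0],[-0.27,-0.105,0,0,0,-0.14,0],[-0.31,-0.12,0,0,0,-0.16,0],[-0.35,-0.135,0,0,0,-0.18,0],[-0.39,-0.15,0.01,0,0,-0.2,0],[-0.425,-0.165,0.02,0,0,-0.22,0],[-0.46,-0.178,0.03,0,0,-0.241,0]]' 25; python3 -m inch '[[-0.02,-0.006,0,0,0,0,0],[-0.03,-0.012,0,0,0,0,0],[-0.03,-0.012,0,0,0,0,0],[-0.03,-0.012,0,0,0,0,0]]'; python3 -c "
from h import *
print(telemetry.get_obs())"
```

```text
time: 1.1
ee_pos: [0.5325, 0.2579, 0.2011]
tcp_rot: [180.0, 0.0, -179.1]
wrist_force: [-0.2, 1.4, 0.4]
opening: 0.0855
time: 1.43
ee_pos: [0.5609, 0.2481, 0.2014]
tcp_rot: [-180.0, -0.0, -179.2]
wrist_force: [-1.3, 0.2, -0.5]
opening: 0.0851
{'time': 1.4333, 'q': array([2.38524817e+01, 1.33962176e+01, 1.62645262e+01, 9.29122593e+01,
       1.80369049e-02, 2.30722112e+01]), 'qd': array([ 1.3667361 , -1.46954004, -0.61513663,  0.16984296,  0.07842185,
        0.15322873]), 'joint_efforts': array([ -1.70840252, -59.79746103,  46.83512092,  -0.17896917,
        -0.0914975 ,  -0.09422977]), 'ee_pos': array([0.56092233, 0.24810831, 0.20138551]), 'tcp_rot': array([-1.79999370e+02, -4.75036714e-02, -1.79219737e+02]), 'wrist_force': array([-1.33084832,  0.21875729, -0.52894398]), 'torque': array([ 0.00778806, -0.00680757,  0.01159842]), 'opening': 0.0850621212498458}
```

```bash
python3 -m inch '[[-0.006,-0.009,0.02,0,0,0,0],[-0.006,-0.009,0.04,0,0,0,0],[-0.006,-0.009,0.05,0,0,0,0],[-0.006,-0.009,0.06,0,0,0,0],[-0.006,-0.009,0.06,0,0,0,0],[-0.006,-0.009,0.06,0,0,0,0]]'; python3 - <<'E'
from h import *
im,d=save("scene","s1"); a=cv2.resize(im[170:320,290:430],None,fx=4,fy=4,interpolation=cv2.INTER_CUBIC)[:,:,::-1]; cv2.imwrite('pics/s1c.png',a)
E
```

```text
time: 1.93
ee_pos: [0.5668, 0.2397, 0.142]
tcp_rot: [180.0, -0.0, -179.1]
wrist_force: [-0.1, 0.8, 0.4]
opening: 0.0853
```

View pics/s1c.png

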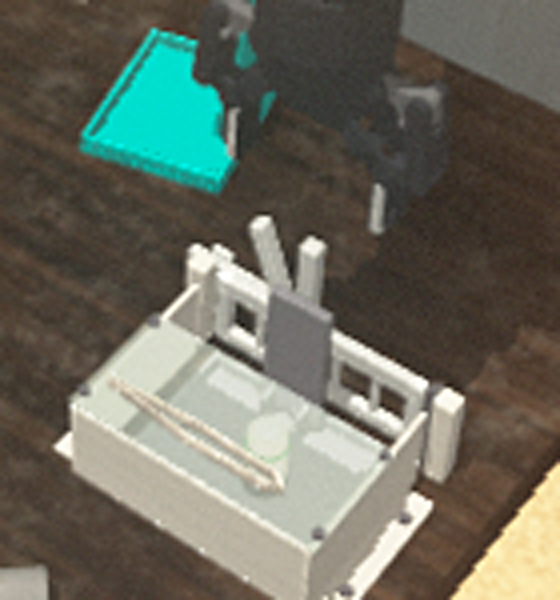

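The open fingers straddle the lever and post, at crop (235,140) and (378,210). Next: descend and squeeze.

```bash
python3 -m inch '[[0,0,0.02,0,0,0,0],[0,0,0.04,0,0,0,0],[0,0,0.055,0,0,0,0],[0,0,0.066,0,0,0,0],[0,0,0.066,0,0,0,0],[0,0,0.066,0,0,0,0]]'; python3 -m inch '[[0,0,0,0,0,0,0.3],[0,0,0,0,0,0,0.5],[0,0,0,0,0,0,0.7],[0,0,0,0,0,0,0.8],[0,0,0,0,0,0,0.9],[0,0,0,0,0,0,0.9],[0,0,0,0,0,0,0.9],[0,0,0,0,0,0,0.9]]' 25; python3 -m inch '[[0,0,0,0,0,0,0.9],[0,0,0,0,0,0,0.9]]'
```

```text
time: 2.48
ee_pos: [0.5674, 0.2392, 0.0761]
tcp_rot: [180.0, 0.0, -179.2]
wrist_force: [-0.3, 0.1, 0.5]
opening: 0.0855
time: 3.15
ee_pos: [0.5676, 0.2388, 0.0761]
tcp_rot: [-180.0, 0.0, -179.2]
wrist_force: [-0.2, -3.2, 5.9]
opening: 0.023
time: 3.32
ee_pos: [0.5676, 0.2388, 0.0761]
tcp_rot: [-180.0, 0.0, -179.2]
wrist_force: [-0.1, -3.0, 5.3]
opening: 0.0229
```

```bash
python3 -m inch '[[0.0025,0.0003,0,0,0,0.025,0.9],[0.0049,0.0006,0,0,0,0.05,0.9],[0.0098,0.0015,0,0,0,0.1,0.9],[0.0194,0.0039,0,0,0,0.2,0.9],[0.0287,0.0074,0,0,0,0.3,0.9],[0.0376,0.0117,0,0,0,0.4,0.9],[0.046,0.0169,0,0,0,0.5,0.9],[0.0539,0.0229,0,0,0,0.6,0.9],[0.0611,0.0296,0,0,0,0.7,0.9],[0.0676,0.0371,0,0,0,0.8,0.9],[0.0676,0.0371,0,0,0,0.8,0.9]]'
```

```text
time: 4.23
ee_pos: [0.4981, 0.276, 0.0761]
tcp_rot: [-180.0, -0.0, 134.6]
wrist_force: [-1.2, -5.4, 5.7]
opening: 0.023
```

```bash
python3 -m inch '[[0.0049,0.0006,0,0,0,0.05,0.9],[0.0098,0.0015,0,0,0,0.1,0.9],[0.0194,0.0039,0,0,0,0.2,0.9],[0.0287,0.0074,0,0,0,0.3,0.9],[0.0376,0.0117,0,0,0,0.4,0.9],[0.046,0.0169,0,0,0,0.5,0.9],[0.0539,0.0229,0,0,0,0.6,0.9],[0.0611,0.0296,0,0,0,0.7,0.9],[0.0676,0.0371,0,0,0,0.8,0.9],[0.0734,0.0451,0,0,0,0.9,0.9],[0.0734,0.0451,0,0,0,0.9,0.9]]'; python3 -c "
from h import *
print(telemetry.get_obs()['q'])"
```

```text
time: 5.15
ee_pos: [0.4791, 0.3607, 0.076]
tcp_rot: [-180.0, -0.1, 83.1]
wrist_force: [-2.3, -2.6, 7.9]
opening: 0.0231
[3.69346286e+01 1.14696756e+01 1.57532918e-01 7.86457364e+01
 8.67160419e-02 1.33853136e+02]
```

```bash
python3 -m inch '[[0,0,0,0,0,0,0.6],[0,0,0,0,0,0,0.3],[0,0,0,0,0,0,0.0],[0,0,0,0,0,0,0],[0,0,0,0,0,0,0],[0,0,-0.02,0,0,0,0],[0,0,-0.05,0,0,0,0],[0,0,-0.08,0,0,0,0],[0,0,-0.11,0,0,0,0],[0,0,-0.13,0,0,0,0],[0,0,-0.13,0,0,0,0]]'; python3 -m inch '[[-0.02,0.03,0,0,0,-0.03,0.2],[-0.04,0.06,0,0,0,-0.06,0.3],[-0.06,0.09,0,0,0,-0.09,0.4],[-0.075,0.115,0,0,0,-0.12,0.4],[-0.0837,0.133,0,0,0,-0.134,0.4],[-0.0837,0.133,0,0,0,-0.134,0.4],[-0.0837,0.133,0,0,0,-0.134,0.4]]'
python3 - <<'E'
from h import *
im,d=save("scene","s2"); a=cv2.resize(im[170:320,290:430],None,fx=4,fy=4,interpolation=cv2.INTER_CUBIC)[:,:,::-1]; cv2.imwrite('pics/s2c.png',a)
P=cloud("scene",d); m=(P[...,0]>.4)&(P[...,0]<.72)&(P[...,1]>.12)&(P[...,1]<.48)&(d>0)
for nm,(x0,x1,y0,y1,z0) in dict(plate=(.585,.615,.23,.3,.08),gate=(.4,.57,.3,.44,.045)).items():
    w=P[m&(P[...,0]>x0)&(P[...,0]<x1)&(P[...,1]>y0)&(P[...,1]<y1)&(P[...,2]>z0)&(P[...,2]<.125)]
    print(nm,len(w),np.percentile(w,[3,97],axis=0).round(4).tolist(),cv2.minAreaRect(w[:,:2].astype(np.float32)))
E
```

```text
time: 6.07
ee_pos: [0.4805, 0.3597, 0.2107]
tcp_rot: [179.7, -0.3, 83.4]
wrist_force: [0.5, 1.3, -0.1]
opening: 0.0854
time: 6.65
ee_pos: [0.6022, 0.2598, 0.2044]
tcp_rot: [-179.9, 0.0, 91.0]
wrist_force: [-0.4, 0.4, -0.5]
opening: 0.0514
plate 172 [[0.5962, 0.2429, 0.081], [0.6054, 0.281, 0.1065]] ((0.6008766889572144, 0.2615101933479309), (0.04068149998784065, 0.012216350995004177), 89.49724578857422)
gate 512 [[0.4136, 0.3403, 0.0499], [0.5607, 0.3708, 0.1106]] ((0.4858960509300232, 0.35679811239242554), (0.023193348199129105, 0.16836589574813843), 80.70623779296875)
```

View pics/s2c.png

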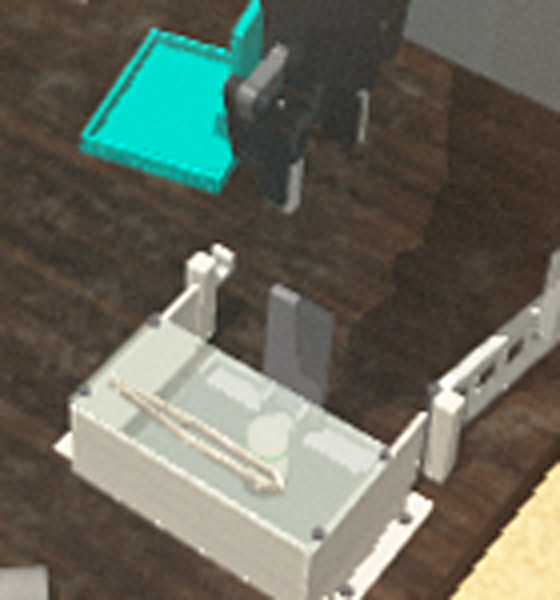

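The gate stands open, from crop (440,400) to (555,270), and the plate at crop (300,340) is unobstructed. The fingers are above it and the gate measures about 1.7 rad. Descending.

```bash
python3 -m inch '[[0.001,-0.001,0.03,0,0,0,0.4],[0.001,-0.001,0.06,0,0,0,0.4],[0.001,-0.001,0.085,0,0,0,0.4],[0.001,-0.001,0.105,0,0,0,0.4],[0.001,-0.001,0.12,0,0,0,0.4],[0.001,-0.001,0.13,0,0,0,0.4],[0.001,-0.001,0.13,0,0,0,0.4],[0.001,-0.001,0.13,0,0,0,0.4]]' 30;  python3 -m inch '[[0,0,0,0,0,0,0.6],[0,0,0,0,0,0,0.7],[0,0,0,0,0,0,0.8],[0,0,0,0,0,0,0.9],[0,0,0,0,0,0,1],[0,0,0,0,0,0,1],[0,0,0,0,0,0,1],[0,0,0,0,0,0,1]]'
```

```text
time: 7.37
ee_pos: [0.6002, 0.2621, 0.0759]
tcp_rot: [-180.0, 0.0, 91.1]
wrist_force: [0.7, -0.4, 0.4]
opening: 0.0512
time: 8.03
ee_pos: [0.6009, 0.2618, 0.0764]
tcp_rot: [180.0, -0.0, 91.1]
wrist_force: [-2.1, 0.8, 5.6]
opening: 0.0074
```

```bash
python3 -m inch '[[0,-0.001,0,0,0,0,1],[0,-0.003,0,0,0,0,1],[0,-0.006,0,0,0,0,1],[0,-0.01,0,0,0,0,1],[0,-0.015,0,0,0,0,1],[0,-0.021,0,0,0,0,1],[0,-0.027,0,0,0,0,1],[0,-0.033,0,0,0,0,1],[0,-0.039,0,0,0,0,1],[0,-0.045,0,0,0,0,1],[0,-0.051,0,0,0,0,1],[0,-0.057,0,0,0,0,1]]' ; python3 -m inch '[[0,-0.006,0,0,0,0,1],[0,-0.012,0,0,0,0,1],[0,-0.018,0,0,0,0,1],[0,-0.024,0,0,0,0,1],[0,-0.03,0,0,0,0,1],[0,-0.036,0,0,0,0,1],[0,-0.042,0,0,0,0,1],[0,-0.048,0,0,0,0,1],[0,-0.053,0,0,0,0,1],[0,-0.057,0,0,0,0,1],[0,-0.06,0,0,0,0,1],[0,-0.061,0,0,0,0,1]]'; python3 -m inch '[[0,-0.002,0,0,0,0,1],[0,-0.005,0,0,0,0,1],[0,-0.01,0,0,0,0,1],[0,-0.015,0,0,0,0,1],[0,-0.02,0,0,0,0,1],[0,-0.026,0,0,0,0,1],[0,-0.031,0,0,0,0,1],[0,-0.035,0,0,0,0,1],[0,-0.037,0,0,0,0,1],[0,-0.037,0,0,0,0,1],[0,-0.037,0,0,0,0,1]]'
```

```text
time: 9.03
ee_pos: [0.5442, 0.2606, 0.0765]
tcp_rot: [179.9, -0.0, 91.1]
wrist_force: [7.9, -0.0, 6.9]
opening: 0.0073
time: 10.03
ee_pos: [0.4829, 0.2595, 0.0764]
tcp_rot: [179.9, -0.0, 91.1]
wrist_force: [6.2, 0.1, 7.3]
opening: 0.0076
time: 10.95
ee_pos: [0.4459, 0.2588, 0.0764]
tcp_rot: [179.9, -0.0, 91.1]
wrist_force: [2.7, -0.0, 9.6]
opening: 0.0073
```

```bash
python3 - <<'E'
from h import *
im,d=save("scene","s3"); a=cv2.resize(im[150:320,270:430],None,fx=3.5,fy=3.5,interpolation=cv2.INTER_CUBIC)[:,:,::-1]; cv2.imwrite('pics/s3c.png',a)
E
```

```text
(no output)
```

View pics/s3c.png

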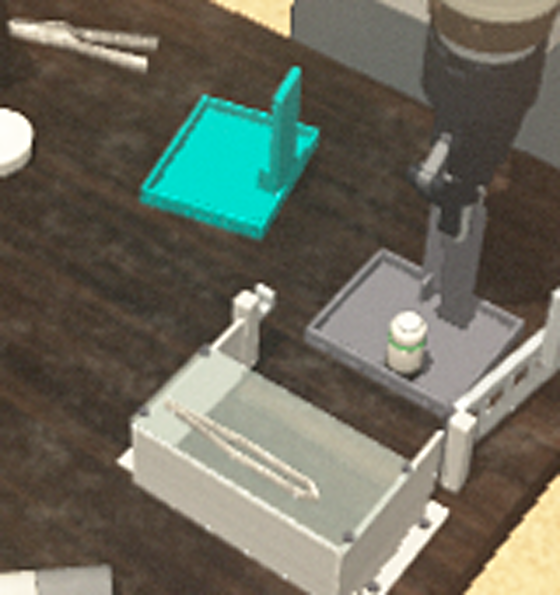

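The tray is fully out with the objective upright at crop (407,345). Now release and lift away.

```bash
python3 -m inch '[[0,0,0,0,0,0,0.9],[0,0,0,0,0,0,0.8],[0,0,0,0,0,0,0.6],[0,0,0,0,0,0,0.4],[0,0,0,0,0,0,0.4],[0,0,0,0,0,0,0.4],[0,0,-0.01,0,0,0,0.4],[0,0,-0.03,0,0,0,0.4],[0,0,-0.06,0,0,0,0.4],[0,0,-0.09,0,0,0,0.4],[0,0,-0.12,0,0,0,0.4],[0,0,-0.14,0,0,0,0.4]]'; python3 -m inch '[[0,-0.02,-0.02,0,0,0,0.4],[0,-0.04,-0.02,0,0,0,0.4],[0,-0.06,-0.02,0,0,0,0.4],[0,-0.06,-0.02,0,0,0,0.4]]'
python3 - <<'E'
from h import *
im,d=save("scene","s4"); a=cv2.resize(im[140:320,220:430],None,fx=3.3,fy=3.3,interpolation=cv2.INTER_CUBIC)[:,:,::-1]; cv2.imwrite('pics/s4c.png',a)
P=cloud("scene",d); m=(d>0)
for nm,(x0,x1,y0,y1,z0,z1) in dict(plate=(.42,.47,.22,.3,.085,.12),tray=(.42,.56,.18,.33,.009,.02),rimfloor=(.46,.53,.21,.31,.001,.008),obj=(.46,.54,.2,.32,.03,.07),gate=(.4,.57,.325,.44,.045,.125)).items():
    w=P[m&(P[...,0]>x0)&(P[...,0]<x1)&(P[...,1]>y0)&(P[...,1]<y1)&(P[...,2]>z0)&(P[...,2]<z1)]
    print(nm,len(w),np.percentile(w,[3,97],axis=0).round(4).tolist(),cv2.minAreaRect(w[:,:2].astype(np.float32)))
E
```

```text
time: 12.0
ee_pos: [0.446, 0.2588, 0.2194]
tcp_rot: [179.8, -0.1, 91.1]
wrist_force: [-0.3, 0.8, -0.5]
opening: 0.0512
time: 12.33
ee_pos: [0.3836, 0.2574, 0.2374]
tcp_rot: [179.9, -0.1, 91.1]
wrist_force: [-0.0, -1.0, 0.3]
opening: 0.0513
plate 132 [[0.4426, 0.2403, 0.0859], [0.4516, 0.2772, 0.1068]] ((0.44706079363822937, 0.25858813524246216), (0.011880013160407543, 0.03960996866226196), 3.5925562381744385)
tray 382 [[0.4382, 0.2, 0.0093], [0.5385, 0.3185, 0.0189]] ((0.48807239532470703, 0.258787602186203), (0.10473904013633728, 0.12199249863624573), 1.6127461194992065)
rimfloor 587 [[0.4614, 0.2121, 0.0016], [0.5241, 0.3079, 0.0073]] ((0.4942111372947693, 0.26000455021858215), (0.09967666119337082, 0.06837352365255356), 89.98179626464844)
obj 118 [[0.5115, 0.2615, 0.0309], [0.5325, 0.2824, 0.0572]] ((0.4991680979728699, 0.2754417657852173), (0.023381920531392097, 0.07138961553573608), 77.9459457397461)
gate 512 [[0.4126, 0.3402, 0.0491], [0.5593, 0.3707, 0.1112]] ((0.4852008521556854, 0.3543017506599426), (0.023956352844834328, 0.1679360568523407), 75.14823913574219)
```

View pics/s4c.png

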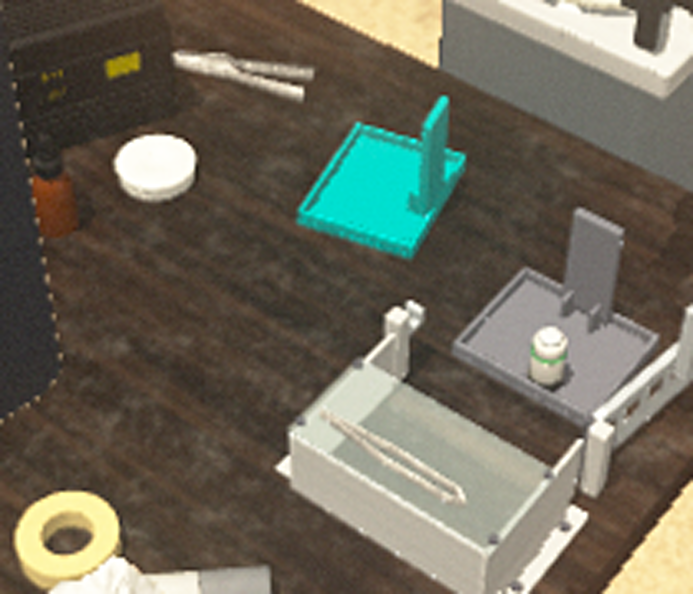

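The tray is flat at crop (555,340), centre (0.488, 0.259), which is 153 mm in front of the locker's origin. The objective is upright at (548,355), the gate is open, the bystanders are in place and the gripper is clear.

```bash
python3 -c "
from h import *
print(order.job_done())"
```

```text
the job is handed in; nothing more can be done
None
```

I handed the job in at about 12.4 s on the robot's clock, well under the 51 s limit. The interface gives no verdict.

**What I did:** I squeezed the lever to the post (opening 23 mm, as specified) and swung the gate to about 1.7 rad with the latch held. I then let go, gripped the grey pull plate and drew the tray about 155 mm straight out. After releasing it, I lifted the gripper away. The turquoise look-alike was not touched.

**Last checks:**
- **Gate:** it stands at about 1.7 rad.
- **Tray:** it lies flat, its centre about 153 mm in front of the locker's origin. Its footprint measured 105 × 122 mm against the given 100 × 120 mm.
- **Objective:** it looks upright in the picture. I measured its position on the tray, but not its tilt angle.
- **Bystanders:** the tweezers, pliers, wafer box and dropper bottle look unmoved in the last picture. I did not measure their positions.
- **Forces:** the wrist readings after each move stayed at or below about 10 N, and near zero at the end with the gripper clear.

No check failed. The only disagreement was in the first gate-line fits for the locker's yaw: +1.7° from one camera and −1.1° from the other. I used about 0.8°, from the roof outline.

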